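Find the fullest palm-sugar tin by its weight

TASK

Three identical closed tins of palm sugar stand on the griddle counter, and only one is still full. Find by feel which tin is the heaviest and finish still gripping that one, held up steady and upright in the gripper with its base at least 15 cm above the counter, ready to be taken from you. Leave the other two standing upright where they were, tip no tin over, and do not disturb the tawa, scraper, tumbler or colander.

Things in the scene. Friction and masses are not known exactly. Their poses are not given: they have to be found in the camera images.
- tin_a: Tin A: one of three identical closed tinplate tins: upright cylinder, body 66 mm across, 130 mm tall, slip lid 68 mm across on the top 14 mm (grip the stiff plain body, about 100 mm up). Origin: centre of underside, z up its axis. 0.15 to 0.55 kg with the sugar cakes shut inside, drawn afresh each time whatever its letter; they may shift a few mm. The heaviest is at least 0.13 kg above the next
- tin_b: Tin B: one of three identical closed tinplate tins: upright cylinder, body 66 mm across, 130 mm tall, slip lid 68 mm across on the top 14 mm (grip the stiff plain body, about 100 mm up). Origin: centre of underside, z up its axis. 0.15 to 0.55 kg with the sugar cakes shut inside, drawn afresh each time whatever its letter; they may shift a few mm. The heaviest is at least 0.13 kg above the next
- tin_c: Tin C: one of three identical closed tinplate tins: upright cylinder, body 66 mm across, 130 mm tall, slip lid 68 mm across on the top 14 mm (grip the stiff plain body, about 100 mm up). Origin: centre of underside, z up its axis. 0.15 to 0.55 kg with the sugar cakes shut inside, drawn afresh each time whatever its letter; they may shift a few mm. The heaviest is at least 0.13 kg above the next
- counter: the polished concrete counter, fixed, flat, top at height 0; all else stands on it
- hob_edge (a point): point on the top edge of the fixed two-burner gas hob, at the middle of its right side (the side nearest the tins), 76 mm above the counter; the steel hob reaches 680 mm from it along its own +y and 190 mm either way along x, pan supports 115 mm high, two taps and a press-button igniter stand out 30 mm from its front (-x)
- tawa: flat black iron griddle pan, loose, 286 mm across and 14 mm high, on the hob's burner nearer the tins, a flat handle reaching 330 mm from its centre along its own -x; rises to about 150 mm above the counter. Origin: centre of its underside
- scraper: steel griddle scraper lying flat at the right, blade 100 x 100 mm along +x of its origin, wooden handle to 145 mm along -x, 27 mm high. Origin: under the back edge of the blade
- tumbler: glass tumbler standing beyond the tins, 72 mm across the rim, 115 mm tall. Origin: centre of its underside
- colander_rim (a point): the near (-x) rim, 100 mm up, of a teal plastic colander standing upright beyond the tins, 226 mm across; its centre lies 112 mm from this point along its own +x; loop grips reach 140 mm from that centre along its own +y and -y
Mind the look-alikes: they are no part of the job. Leave any turquoise look-alike of the tin_c alone. What is shaped like the tin_b but red is not meant.

How it is judged:
By the outcome, as a careful person would: the job done as asked, in the order asked, and still so for the second after the job is handed in, while the arm keeps its last pose, push and grip.
It also fails if it takes over 64 s, if anything falls off the work surface, if the arm or the gripper's body presses on something with over 40 N, if the wrist force passes 120 N, or if a joint passes its speed limit or range.

ROBOT

A 6-joint arm with a two-finger parallel gripper is mounted at the origin on the work surface. World frame = base frame: x ahead of the robot, y to its left, z up, the work surface at z = 0. Lengths are in m, angles in degrees, forces in N, time in s.
With the tool pointing down it reaches from about 0.3 to 0.775 m from the base axis. Payload 14.6 kg.
Tool frame: the origin (TCP) lies on the centre line of the jaws, within the pads' length; the fingertips stand 19 mm ahead of it and the grasp point (between the pads) is the TCP; z points along the fingers, y is the direction in which the jaws open and shut (so a half turn about z gives the same grasp; the last joint's range is limited). The gripper opens to 94 mm and grips with 3 to 60 N. Pads are 16 mm wide; open, the fingers measure 119 mm over their backs; the gripper's body (75 mm by 177 mm) begins 78 mm behind the grasp point.
Start: joints at [-74.347, 17.183, 87.147, -0, 75.671, -3.816], TCP at [0.183, -0.519, 0.224] pointing down, gripper open.
Joint ranges: [-173.82, 173.82], [-45.26, 126.66], [13.44, 144.39], [-59.66, 239.66], [0, 175.72], [-146.38, 146.38]. Speed limits (degrees/s): [127.2, 127.2, 147.25, 180, 180, 180].

INTERFACE

Orientations are given as a 3x3 rotation matrix whose columns are the frame's x, y, z axes.
In Python, from station import robot, optics, sign_off gives the robot as it stands.
- The arm moves only by the tool apply_moves, never from a script. Its argument "series" is a list of rows, each an object of numbers: "ax", "ay", "az": the turn, a rotation vector about the tool's x, y, z in degrees; "dx", "dy", "dz": the shift along the tool's x, y, z in m; "hand": the closure in counts, from 0 (fully open) to 255 (shut). A call has 1 to 5 rows; each row shifts and turns the commanded pose from where the row before left it, along the tool's axes as they then stand; what a row does not reach is not made up. A row lasts 1/12 s, in which the tool goes at most 41.7 mm and 7.16 degrees, less where a joint would pass 70% of its speed; a pose out of reach is approached as far as the arm can. A call is refused whole if a number of a shift passes 0.0417 or a number of a turn 7.16, either way. A call with a gripper value outside its range is refused whole. The fingers move at their own pace and stop on an object; "force" is the grip in N (left out, the last holds). Time passes only in rows, so rows that do not move let the fingers close. It gives the time, the measured TCP pose, the force and the opening at its end, in the units of the state.
- robot.read_state(): the state, without advancing time (a new reading comes with each control period).
- optics.capture(name): name is "side" or "top"; returns the picture (400x640x3 uint8, red, green, blue); there is no depth.
- optics.camera_model(name): a dict with "fx", "fy", "cx", "cy" (pixels), "rvec" (rotation vector, rad) and "tvec" (3), from world to camera coordinates, as OpenCV has them. Camera axes: x right, y down, z forward; pixel columns grow to the right and rows downward; lengths in m; the calibration is good to about 2 mm. A picture is of the moment at which its call begins. camera_model takes no time and is no camera call.
- sign_off(): hands the job in, once; it reports no verdict.
The state is a dict: "time": time; "joints": joint angles; "joint_velocities": joint speeds; "joint_torque": joint torques, N m; "tool_pos": TCP position; "eef_rot": TCP orientation; "wrist_force": force on the tool from outside, world axes, zero at the start; "moment": the same for the moment, N m; "grip_width": finger opening in m.
Only numpy, scipy, OpenCV 4.12 (cv2) and the standard library are available. Lean on these libraries where they do the work, as an engineer would, in place of code of your own. Each camera call takes 0.05 s, during which the arm holds its last target.

## Working session

There is one attempt and no reset: what is moved stays moved. The work goes in short steps, Python scripts to look and compute and a tool call to move; the robot and the scene stay as the last step left them, time stands still between calls to the robot, and variables do not carry over. Pictures are saved under pics/ and viewed, and the job is handed in when it is done.

Besides the shell and the picture viewer there is one more tool, called in YAML: its name, and indented under it one key for each argument. apply_moves: Moves the arm, as the interface text tells. Its arguments: {"type":"object","properties":{"series":{"type":"array"},"force":{"type":"number"}},"required":["series"]}

```bash
mkdir -p pics; ls; cat > h.py <<'E'
import numpy as np,cv2
from station import robot,optics,sign_off
def cap(n,f):
    im=optics.capture(n); cv2.imwrite('pics/'+f,cv2.cvtColor(im,cv2.COLOR_RGB2BGR)); return im
def cam(n):
    m=optics.camera_model(n);R=cv2.Rodrigues(np.array(m['rvec'],float))[0];t=np.array(m['tvec'],float).ravel()
    K=np.array([[m['fx'],0,m['cx']],[0,m['fy'],m['cy']],[0,0,1]]);return K,R,t
def ray(n,u,v,z):
    K,R,t=cam(n);c=-R.T@t;d=R.T@np.linalg.inv(K)@np.array([u,v,1.]);return c+d*(z-c[2])/d[2]
def proj(n,p):
    K,R,t=cam(n);q=K@(R@np.array(p,float)+t);return q[:2]/q[2]
E
python3 - <<'E'
from h import *
for n in('top','side'):
    cap(n,n+'0.png');K,R,t=cam(n);print(n,K[0,0],-R.T@t,R[2])
s=robot.read_state()
for k in s:print(k,np.round(s[k],3).tolist())
E
```

```text
pics
top 518.4831807373811 [ 0.29315963 -0.02951739  1.9049078 ] [ 0.13259045  0.01019125 -0.99111851]
side 508.3045492856664 [-0.01217131  1.37285215  1.10610487] [ 0.31086707 -0.7689514  -0.5586371 ]
time 0.1
joints [-74.347, 17.212, 87.177, 0.0, 75.67, -3.813]
joint_velocities [0.008, -0.034, -0.01, 0.04, 0.005, -0.037]
joint_torque [0.001, -53.264, -35.328, 0.071, 0.023, -0.0]
tool_pos [0.183, -0.518, 0.224]
eef_rot [[0.943, 0.333, -0.0], [0.333, -0.943, 0.001], [0.0, -0.001, -1.0]]
wrist_force [0.995, -0.226, -0.491]
moment [-0.016, 0.033, 0.01]
grip_width 0.094
```

View pics/top0.png

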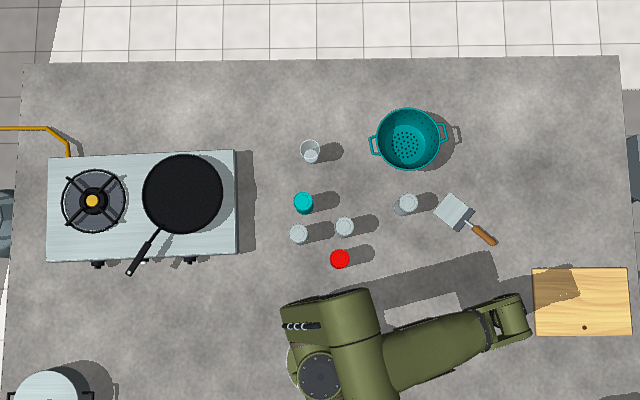

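View pics/side0.png

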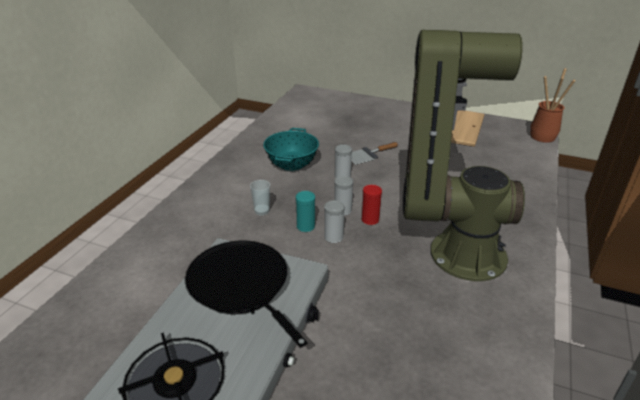

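Top view: grey tins at about (299,234), (344,227) and (408,203). The turquoise look-alike is at (303,203), the red one at (340,259) and the glass tumbler at (310,151). The three grey ones fit the tinplate description. I'll confirm this in an enlarged crop.

```bash
python3 - <<'E'
from h import *
a=cv2.imread('pics/top0.png')[130:275,280:480];cv2.imwrite('pics/c0.png',cv2.resize(a,None,fx=4,fy=4,interpolation=cv2.INTER_CUBIC))
a=cv2.imread('pics/side0.png')[130:250,240:400];cv2.imwrite('pics/c1.png',cv2.resize(a,None,fx=5,fy=5,interpolation=cv2.INTER_CUBIC)[:600])
E
```

```text
(no output)
```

View pics/c0.png

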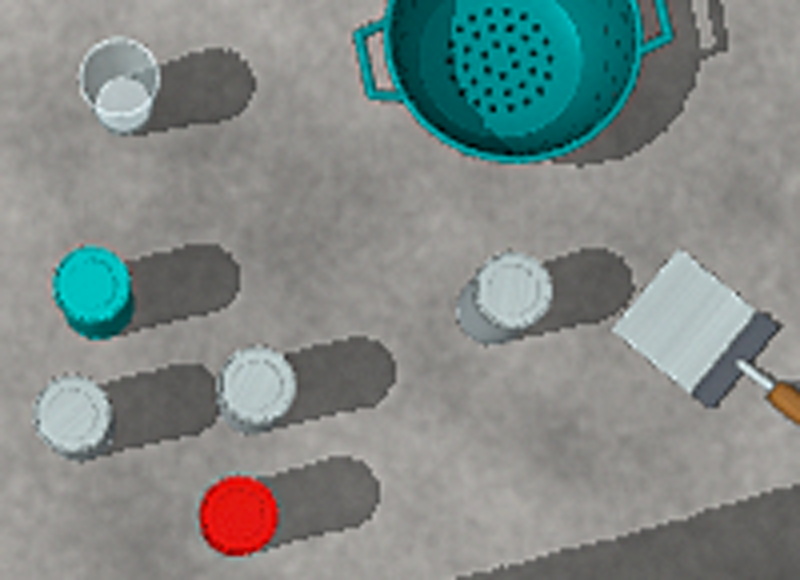

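View pics/c1.png

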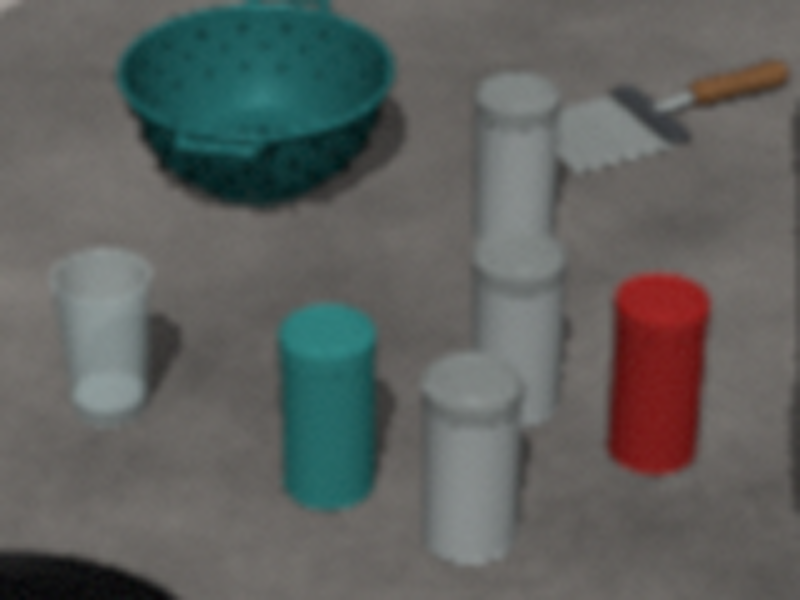

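The crops show three grey lidded tins. The top-view lid centres are near (298.4,233.4), (344.4,226.2) and (408.4,202.4). The turquoise and red ones are plain look-alikes. Next I'll refine the lid circles and cross-check them with the side view.

```bash
python3 - <<'E'
from h import *
b=cv2.imread('pics/c0.png');g=cv2.medianBlur(cv2.cvtColor(b,cv2.COLOR_BGR2GRAY),5)
for nm,c in dict(L=(74,414),M=(258,385),R=(514,290),red=(239,515),turq=(92,285)).items():
    x0,y0=max(c[0]-65,0),c[1]-65
    s=g[y0:c[1]+65,x0:c[0]+65]
    h=cv2.HoughCircles(s,cv2.HOUGH_GRADIENT,1,100,param1=100,param2=10,minRadius=33,maxRadius=43)
    print(nm,h)
    if h is not None:
        u,v,r=h[0,0];u=(u+x0+.5)/4-.5+280;v=(v+y0+.5)/4-.5+130
        p=ray('top',u,v,.13);q=ray('top',u+r/4,v,.13);print(np.round([u,v],1),p.round(4),'rad',np.linalg.norm(p-q).round(4),'r',np.hypot(*p[:2]).round(3),'az',np.degrees(np.arctan2(p[1],p[0])).round(1))
        print('  side expect crop',((proj('side',p)-[240,130])*5).round())
for u,v in[(470,383),(520,258),(517,95)]:
    print(ray('side',u/5+240,v/5+130,.13).round(4))
E
```

```text
L [[[65.5 65.5 36.4]]]
[298.2 233.2] [0.4463 0.0764 0.13  ] rad 0.0313 r 0.453 az 9.7
  side expect crop [471. 375.]
M [[[65.5 64.5 36.9]]]
[344.2 225.8] [ 0.4706 -0.0818  0.13  ] rad 0.0317 r 0.478 az -9.9
  side expect crop [516. 248.]
R [[[63.5 65.5 36.9]]]
[407.8 202.2] [ 0.5498 -0.3022  0.13  ] rad 0.0318 r 0.627 az -28.8
  side expect crop [515.  89.]
red [[[64.5 67.5 40.2]]]
[339.2 259. ] [ 0.3569 -0.0631  0.13  ] rad 0.0342 r 0.362 az -10.0
  side expect crop [662. 295.]
turq [[[64.5 64.5 38. ]]]
[302.5 200.8] [0.559  0.0614 0.13  ] rad 0.0329 r 0.562 az 6.3
  side expect crop [324. 327.]
[0.4437 0.0857 0.13  ]
[ 0.4638 -0.0706  0.13  ]
[ 0.5447 -0.2934  0.13  ]
```

```bash
cat >> h.py <<'E'
def go(p):
    s=robot.read_state();d=np.array(p)-s['tool_pos'];t=np.array(s['eef_rot']).T@d
    print('t',s['time'],'pos',np.round(s['tool_pos'],4),'tool delta',t.round(4),'F',np.round(s['wrist_force'],2),'w',s['grip_width'])
E
python3 -c "
from h import *
go([.549,-.300,.224])"
```

```text
t 0.1 pos [ 0.1832 -0.5183  0.2239] tool delta [ 4.176e-01 -8.400e-02  1.000e-04] F [ 1.   -0.23 -0.49] w 0.09408629237922703
```

apply_moves:
  series:
    - {"dx":0.02,"dy":-0.004}
    - {"dx":0.035,"dy":-0.007}
    - {"dx":0.035,"dy":-0.007}
    - {"dx":0.035,"dy":-0.007}
    - {"dx":0.035,"dy":-0.007}

```text
invalid input at $.series[0]: expected keys ax, ay, az, dx, dy, dz, hand
```

apply_moves:
  series:
    - {"dx":0.035,"dy":-0.007}
    - {"dx":0.035,"dy":-0.007}
    - {"dx":0.035,"dy":-0.007}
    - {"dx":0.035,"dy":-0.007}
    - {"dx":0.035,"dy":-0.007}

```text
invalid input at $.series[0]: expected keys ax, ay, az, dx, dy, dz, hand
```

apply_moves:
  series:
    - {"dx":0.035,"dy":-0.007}
    - {"dx":0.03,"dy":-0.007}
    - {"dx":0.017,"dy":-0.003}
    - {"dx":0}
    - {"dx":0}

```text
invalid input at $.series[0]: expected keys ax, ay, az, dx, dy, dz, hand
```

```bash
python3 - <<'E'
from h import *
go([.549,-.300,.095])
for n in('top','side'):
    cap(n,n+'1.png'); print(proj(n,robot.read_state()['tool_pos']))
a=cv2.imread('pics/top1.png')[150:290,280:480];b=cv2.imread('pics/side1.png')[80:220,260:460]
cv2.imwrite('pics/d1.png',cv2.resize(np.vstack([a,b]),None,fx=2.1,fy=2.1,interpolation=cv2.INTER_CUBIC))
E
```

```text
t 0.1 pos [ 0.1832 -0.5183  0.2239] tool delta [ 0.4176 -0.0839  0.1291] F [ 1.   -0.23 -0.49] w 0.09408629237922703
[483.91027941 311.45006227]
[449.50563489 119.14192968]
```

View pics/d1.png

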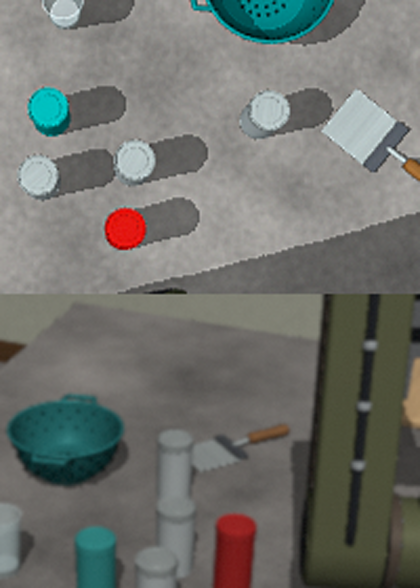

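The picture shows that nothing has moved: the calls were refused because every key is required. I'll resend them in full.

apply_moves:
  series:
    - {"dx":0.02,"dy":-0.004,"dz":0,"ax":0,"ay":0,"az":0,"hand":0}
    - {"dx":0.035,"dy":-0.007,"dz":0,"ax":0,"ay":0,"az":0,"hand":0}
    - {"dx":0.035,"dy":-0.007,"dz":0,"ax":0,"ay":0,"az":0,"hand":0}
    - {"dx":0.035,"dy":-0.007,"dz":0,"ax":0,"ay":0,"az":0,"hand":0}
    - {"dx":0.035,"dy":-0.007,"dz":0,"ax":0,"ay":0,"az":0,"hand":0}

```text
time: 0.62
tool_pos: [0.3246, -0.434, 0.2244]
eef_rot: [[0.943, 0.333, -0.0], [0.333, -0.943, 0.0], [-0.0, -0.0, -1.0]]
wrist_force: [1.0, -1.3, -0.1]
grip_width: 0.0939
```

apply_moves:
  series:
    - {"dx":0.035,"dy":-0.007,"dz":0,"ax":0,"ay":0,"az":0,"hand":0}
    - {"dx":0.035,"dy":-0.007,"dz":0,"ax":0,"ay":0,"az":0,"hand":0}
    - {"dx":0.035,"dy":-0.007,"dz":0,"ax":0,"ay":0,"az":0,"hand":0}
    - {"dx":0.035,"dy":-0.007,"dz":0,"ax":0,"ay":0,"az":0,"hand":0}
    - {"dx":0.035,"dy":-0.007,"dz":0,"ax":0,"ay":0,"az":0,"hand":0}

```text
time: 1.03
tool_pos: [0.4782, -0.3425, 0.2244]
eef_rot: [[0.943, 0.333, -0.0], [0.333, -0.943, 0.0], [-0.0, -0.0, -1.0]]
wrist_force: [-0.5, -0.9, -0.6]
grip_width: 0.0941
```

apply_moves:
  series:
    - {"dx":0.035,"dy":-0.007,"dz":0,"ax":0,"ay":0,"az":0,"hand":0}
    - {"dx":0.03,"dy":-0.007,"dz":0,"ax":0,"ay":0,"az":0,"hand":0}
    - {"dx":0.017,"dy":-0.003,"dz":0,"ax":0,"ay":0,"az":0,"hand":0}
    - {"dx":0,"dy":0,"dz":0,"ax":0,"ay":0,"az":0,"hand":0}

```text
time: 1.37
tool_pos: [0.5507, -0.2981, 0.2237]
eef_rot: [[0.942, 0.336, -0.0], [0.336, -0.942, 0.001], [-0.0, -0.001, -1.0]]
wrist_force: [0.1, 0.3, -0.5]
grip_width: 0.0938
```

```bash
python3 - <<'E'
from h import *
for n in('top','side'):
    cap(n,n+'1b.png'); print(proj(n,robot.read_state()['tool_pos']))
go([.549,-.300,.095])
a=cv2.imread('pics/top1b.png')[150:290,280:480];b=cv2.imread('pics/side1b.png')[80:220,260:460]
cv2.imwrite('pics/d2.png',cv2.resize(np.hstack([a,b]),None,fx=2,fy=2,interpolation=cv2.INTER_CUBIC))
E
```

```text
[411.15808496 198.27920412]
[343.84783666 126.58220806]
t 1.4667 pos [ 0.5484 -0.3002  0.224 ] tool delta [7.00e-04 1.00e-04 1.29e-01] F [-1.18  0.06 -0.31] w 0.0937157959724896
```

View pics/d2.png

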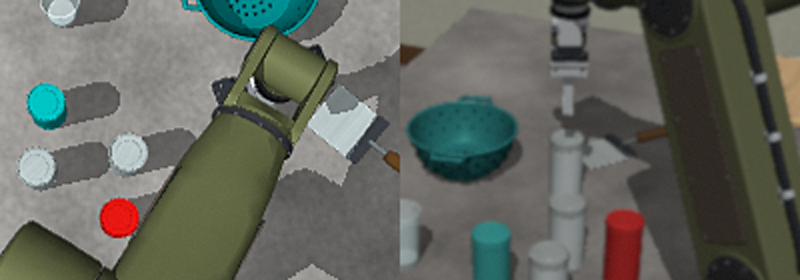

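The side crop shows the fingers (column 568) directly above the far tin (column 568). The top view is hidden by the arm. Descending.

apply_moves:
  series:
    - {"dx":0,"dy":0,"dz":0.03,"ax":0,"ay":0,"az":0,"hand":0}
    - {"dx":0,"dy":0,"dz":0.03,"ax":0,"ay":0,"az":0,"hand":0}
    - {"dx":0,"dy":0,"dz":0.02,"ax":0,"ay":0,"az":0,"hand":0}
    - {"dx":0,"dy":0,"dz":0.005,"ax":0,"ay":0,"az":0,"hand":0}

```text
time: 1.8
tool_pos: [0.5462, -0.3006, 0.1359]
eef_rot: [[0.943, 0.332, -0.005], [0.332, -0.943, 0.003], [-0.003, -0.004, -1.0]]
wrist_force: [-0.2, -0.8, 0.3]
grip_width: 0.094
```

```bash
python3 - <<'E'
from h import *
cap('side','side2.png')
go([.549,-.300,.095])
b=cv2.imread('pics/side2.png')[110:220,290:410]
cv2.imwrite('pics/d3.png',cv2.resize(b,None,fx=5,fy=5,interpolation=cv2.INTER_CUBIC))
E
```

```text
t 1.85 pos [ 0.5467 -0.3007  0.1371] tool delta [0.0025 0.0002 0.0421] F [-0.08 -0.27 -0.41] w 0.09417004080214425
```

View pics/d3.png

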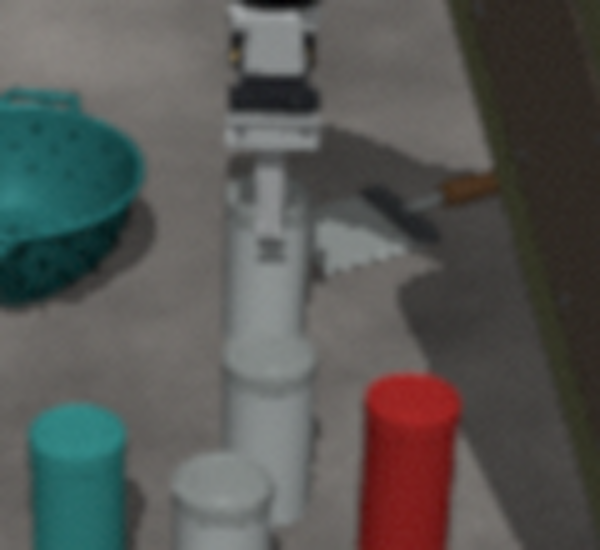

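The fingers straddle the tin cleanly and there is no contact force. I'll go down and grip.

apply_moves:
  series:
    - {"dx":0.0015,"dy":0,"dz":0.02,"ax":0,"ay":0,"az":0,"hand":0}
    - {"dx":0,"dy":0,"dz":0.017,"ax":0,"ay":0,"az":0,"hand":0}
    - {"dx":0,"dy":0,"dz":0.004,"ax":0,"ay":0,"az":0,"hand":0}
    - {"dx":0,"dy":0,"dz":0,"ax":0,"ay":0,"az":0,"hand":40}
    - {"dx":0,"dy":0,"dz":0,"ax":0,"ay":0,"az":0,"hand":60}
  force: 25

```text
time: 2.27
tool_pos: [0.5502, -0.3005, 0.1002]
eef_rot: [[0.943, 0.333, 0.002], [0.333, -0.943, -0.001], [0.001, 0.001, -1.0]]
wrist_force: [-0.0, -0.6, 0.6]
grip_width: 0.0842
```

apply_moves:
  series:
    - {"dx":0,"dy":0,"dz":0,"ax":0,"ay":0,"az":0,"hand":80}
    - {"dx":0,"dy":0,"dz":0,"ax":0,"ay":0,"az":0,"hand":120}
    - {"dx":0,"dy":0,"dz":0,"ax":0,"ay":0,"az":0,"hand":120}
    - {"dx":0,"dy":0,"dz":0,"ax":0,"ay":0,"az":0,"hand":120}
  force: 25

```text
time: 2.6
tool_pos: [0.5505, -0.3004, 0.0998]
eef_rot: [[0.943, 0.333, 0.002], [0.333, -0.943, -0.002], [0.001, 0.002, -1.0]]
wrist_force: [1.4, -2.5, 6.2]
grip_width: 0.0672
```

```bash
python3 - <<'E'
from h import *
go([.549,-.300,.095])
E
```

```text
t 2.6 pos [ 0.5505 -0.3004  0.0998] tool delta [-0.0013 -0.0009  0.0048] F [ 1.42 -2.46  6.17] w 0.06723892591609122
```

apply_moves:
  series:
    - {"dx":0,"dy":0,"dz":0,"ax":0,"ay":0,"az":0,"hand":120}
    - {"dx":0,"dy":0,"dz":0,"ax":0,"ay":0,"az":0,"hand":120}
    - {"dx":0,"dy":0,"dz":0,"ax":0,"ay":0,"az":0,"hand":120}

```text
time: 2.85
tool_pos: [0.5505, -0.3005, 0.0998]
eef_rot: [[0.943, 0.333, 0.002], [0.333, -0.943, -0.002], [0.002, 0.002, -1.0]]
wrist_force: [1.5, -2.8, 6.3]
grip_width: 0.0675
```

```bash
python3 - <<'E'
from h import *
cap('side','side3.png')
go([.549,-.300,.095])
b=cv2.imread('pics/side3.png')[110:220,290:410]
cv2.imwrite('pics/d4.png',cv2.resize(b,None,fx=5,fy=5,interpolation=cv2.INTER_CUBIC))
E
```

```text
t 2.9 pos [ 0.5505 -0.3005  0.0998] tool delta [-0.0013 -0.0009  0.0048] F [ 0.08 -3.27  6.03] w 0.06763062358575164
```

View pics/d4.png

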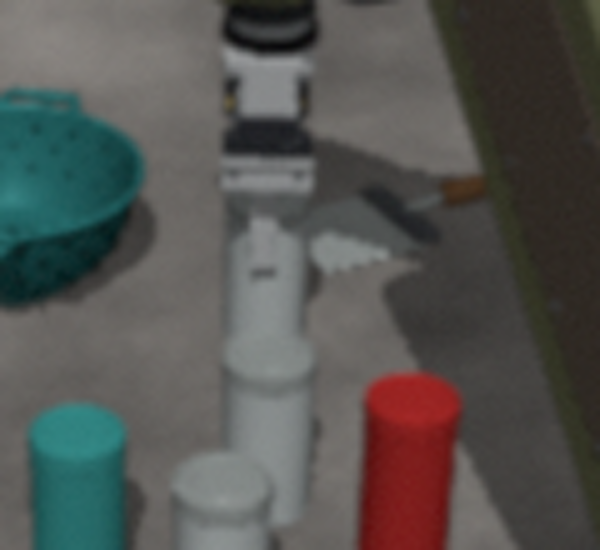

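The width reads 67.5 mm and there is a 6 N upward push, so the pads are probably catching the lid edge. I'll reopen slightly, go lower and regrip.

apply_moves:
  series:
    - {"dx":0,"dy":0,"dz":0,"ax":0,"ay":0,"az":0,"hand":40}
    - {"dx":0,"dy":0,"dz":0,"ax":0,"ay":0,"az":0,"hand":40}
    - {"dx":0,"dy":0,"dz":0,"ax":0,"ay":0,"az":0,"hand":30}
    - {"dx":-0.001,"dy":0,"dz":0.008,"ax":0,"ay":0,"az":0,"hand":30}
    - {"dx":0,"dy":0,"dz":0.004,"ax":0,"ay":0,"az":0,"hand":30}

```text
time: 3.32
tool_pos: [0.5485, -0.3, 0.0852]
eef_rot: [[0.943, 0.333, -0.001], [0.333, -0.943, 0.001], [-0.001, -0.001, -1.0]]
wrist_force: [0.1, -0.3, -0.3]
grip_width: 0.0827
```

apply_moves:
  series:
    - {"dx":0,"dy":0,"dz":0,"ax":0,"ay":0,"az":0,"hand":30}
    - {"dx":0,"dy":0,"dz":0,"ax":0,"ay":0,"az":0,"hand":60}
    - {"dx":0,"dy":0,"dz":0,"ax":0,"ay":0,"az":0,"hand":120}
    - {"dx":0,"dy":0,"dz":0,"ax":0,"ay":0,"az":0,"hand":120}
    - {"dx":0,"dy":0,"dz":0,"ax":0,"ay":0,"az":0,"hand":120}

```text
time: 3.73
tool_pos: [0.5493, -0.3007, 0.0871]
eef_rot: [[0.943, 0.333, 0.001], [0.333, -0.943, -0.001], [0.001, 0.002, -1.0]]
wrist_force: [1.2, -3.3, 3.4]
grip_width: 0.0667
```

apply_moves:
  series:
    - {"dx":0,"dy":0,"dz":0,"ax":0,"ay":0,"az":0,"hand":120}
    - {"dx":0,"dy":0,"dz":0,"ax":0,"ay":0,"az":0,"hand":120}
    - {"dx":0,"dy":0,"dz":0,"ax":0,"ay":0,"az":0,"hand":120}

```text
time: 3.98
tool_pos: [0.5493, -0.3007, 0.0871]
eef_rot: [[0.943, 0.333, 0.001], [0.333, -0.943, -0.001], [0.001, 0.002, -1.0]]
wrist_force: [1.8, -4.9, 4.7]
grip_width: 0.0666
```

apply_moves:
  series:
    - {"dx":0,"dy":0,"dz":-0.005,"ax":0,"ay":0,"az":0,"hand":120}
    - {"dx":0,"dy":0,"dz":-0.015,"ax":0,"ay":0,"az":0,"hand":120}
    - {"dx":0,"dy":0,"dz":-0.015,"ax":0,"ay":0,"az":0,"hand":120}
    - {"dx":0,"dy":0,"dz":-0.005,"ax":0,"ay":0,"az":0,"hand":120}
    - {"dx":0,"dy":0,"dz":0,"ax":0,"ay":0,"az":0,"hand":120}

```text
time: 4.4
tool_pos: [0.5491, -0.3, 0.1272]
eef_rot: [[0.943, 0.333, 0.001], [0.333, -0.943, -0.0], [0.001, 0.0, -1.0]]
wrist_force: [-0.2, 0.1, -3.0]
grip_width: 0.067
```

apply_moves:
  series:
    - {"dx":0,"dy":0,"dz":0,"ax":0,"ay":0,"az":0,"hand":120}
    - {"dx":0,"dy":0,"dz":0,"ax":0,"ay":0,"az":0,"hand":120}
    - {"dx":0,"dy":0,"dz":0,"ax":0,"ay":0,"az":0,"hand":120}

```text
time: 4.65
tool_pos: [0.5485, -0.2999, 0.1253]
eef_rot: [[0.943, 0.333, -0.002], [0.333, -0.943, 0.001], [-0.001, -0.002, -1.0]]
wrist_force: [0.0, -0.7, -3.0]
grip_width: 0.0667
```

```bash
cat >> h.py <<'E'
def weigh(n=10):
    F=[];T=[];M=[]
    for i in range(n):
        im=optics.capture('side');s=robot.read_state();F.append(s['wrist_force']);T.append(s['joint_torque']);M.append(s['moment'])
    F=np.array(F);print('F',F.mean(0).round(3),'sd',F.std(0).round(2),'T',np.mean(T,0).round(3),'Tsd',np.std(T,0).round(3),'M',np.mean(M,0).round(3),'kg',-F[:,2].mean()/9.81)
    return im
E
python3 - <<'E'
from h import *
im=weigh()
go([.549,-.300,.127])
cv2.imwrite('pics/d5.png',cv2.cvtColor(cv2.resize(im[100:220,290:410],None,fx=5,fy=5,interpolation=cv2.INTER_CUBIC),cv2.COLOR_RGB2BGR))
E
```

```text
F [ 0.175  0.004 -3.055] sd [0.37 0.41 0.6 ] T [ 7.0000e-03 -6.7141e+01 -3.4553e+01  5.9000e-02 -3.1000e-02 -0.0000e+00] Tsd [0.008 0.057 0.033 0.001 0.001 0.   ] M [-0.003 -0.005 -0.014] kg 0.3114085396624513
t 5.15 pos [ 0.5489 -0.3002  0.1264] tool delta [ 0.0001 -0.0002 -0.0006] F [ 0.37 -0.61 -2.3 ] w 0.06680157935618981
```

View pics/d5.png

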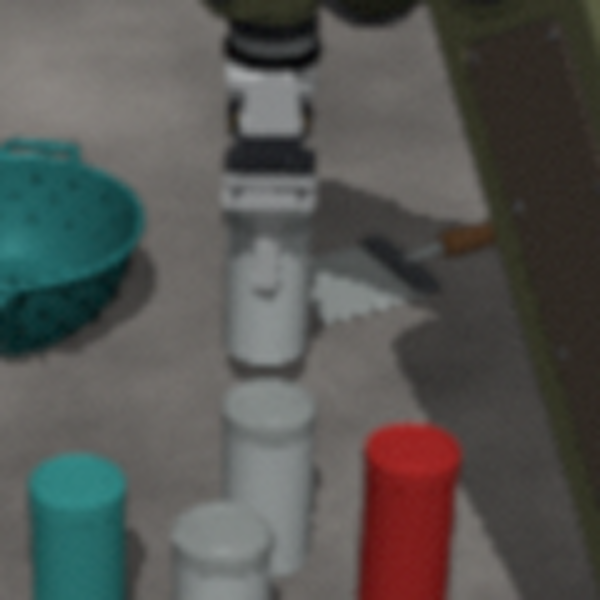

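The picture shows the tin lifted clear and upright. The load is about 2.7–3 N, or roughly 0.3 kg. Setting it back where it stood.

apply_moves:
  series:
    - {"dx":0,"dy":0,"dz":0.015,"ax":0,"ay":0,"az":0,"hand":120}
    - {"dx":0,"dy":0,"dz":0.015,"ax":0,"ay":0,"az":0,"hand":120}
    - {"dx":0,"dy":0,"dz":0.006,"ax":0,"ay":0,"az":0,"hand":120}
    - {"dx":0,"dy":0,"dz":0.002,"ax":0,"ay":0,"az":0,"hand":120}
    - {"dx":0,"dy":0,"dz":0.001,"ax":0,"ay":0,"az":0,"hand":120}

```text
time: 5.57
tool_pos: [0.549, -0.3002, 0.0875]
eef_rot: [[0.943, 0.333, -0.0], [0.333, -0.943, 0.0], [-0.0, -0.0, -1.0]]
wrist_force: [0.2, -0.2, -2.2]
grip_width: 0.067
```

apply_moves:
  series:
    - {"dx":0,"dy":0,"dz":0,"ax":0,"ay":0,"az":0,"hand":120}
    - {"dx":0,"dy":0,"dz":0,"ax":0,"ay":0,"az":0,"hand":120}

```text
time: 5.73
tool_pos: [0.5493, -0.3004, 0.0883]
eef_rot: [[0.943, 0.333, 0.001], [0.333, -0.943, -0.001], [0.001, 0.001, -1.0]]
wrist_force: [-0.0, -0.0, -3.1]
grip_width: 0.0668
```

apply_moves:
  series:
    - {"dx":0,"dy":0,"dz":0.0015,"ax":0,"ay":0,"az":0,"hand":120}
    - {"dx":0,"dy":0,"dz":0,"ax":0,"ay":0,"az":0,"hand":120}
    - {"dx":0,"dy":0,"dz":0,"ax":0,"ay":0,"az":0,"hand":120}

```text
time: 5.98
tool_pos: [0.5494, -0.3007, 0.0869]
eef_rot: [[0.943, 0.333, 0.002], [0.333, -0.943, -0.001], [0.001, 0.002, -1.0]]
wrist_force: [0.6, -2.8, 3.4]
grip_width: 0.0668
```

apply_moves:
  series:
    - {"dx":0,"dy":0,"dz":0,"ax":0,"ay":0,"az":0,"hand":40}
    - {"dx":0,"dy":0,"dz":0,"ax":0,"ay":0,"az":0,"hand":0}
    - {"dx":0,"dy":0,"dz":0,"ax":0,"ay":0,"az":0,"hand":0}
    - {"dx":0,"dy":0,"dz":0,"ax":0,"ay":0,"az":0,"hand":0}
    - {"dx":0,"dy":0,"dz":-0.01,"ax":0,"ay":0,"az":0,"hand":0}

```text
time: 6.4
tool_pos: [0.5481, -0.2996, 0.0944]
eef_rot: [[0.943, 0.333, -0.003], [0.333, -0.943, 0.002], [-0.002, -0.003, -1.0]]
wrist_force: [0.1, -0.2, -0.2]
grip_width: 0.0933
```

apply_moves:
  series:
    - {"dx":0,"dy":0,"dz":-0.03,"ax":0,"ay":0,"az":0,"hand":0}
    - {"dx":0,"dy":0,"dz":-0.03,"ax":0,"ay":0,"az":0,"hand":0}
    - {"dx":0,"dy":0,"dz":-0.03,"ax":0,"ay":0,"az":0,"hand":0}
    - {"dx":0,"dy":-0.02,"dz":-0.01,"ax":0,"ay":0,"az":0,"hand":0}
    - {"dx":0,"dy":-0.03,"dz":0,"ax":0,"ay":0,"az":0,"hand":0}

```text
time: 6.82
tool_pos: [0.533, -0.2543, 0.1997]
eef_rot: [[0.943, 0.331, 0.005], [0.332, -0.943, -0.003], [0.004, 0.004, -1.0]]
wrist_force: [0.3, 0.4, -0.3]
grip_width: 0.0939
```

apply_moves:
  series:
    - {"dx":0,"dy":-0.035,"dz":0,"ax":0,"ay":0,"az":0,"hand":0}
    - {"dx":0,"dy":-0.035,"dz":0,"ax":0,"ay":0,"az":0,"hand":0}
    - {"dx":0,"dy":-0.035,"dz":0,"ax":0,"ay":0,"az":0,"hand":0}
    - {"dx":0,"dy":-0.035,"dz":0,"ax":0,"ay":0,"az":0,"hand":0}
    - {"dx":0,"dy":-0.025,"dz":0,"ax":0,"ay":0,"az":0,"hand":0}

```text
time: 7.23
tool_pos: [0.4762, -0.0953, 0.1968]
eef_rot: [[0.943, 0.334, 0.001], [0.334, -0.943, 0.0], [0.001, 0.0, -1.0]]
wrist_force: [0.4, -0.6, -0.1]
grip_width: 0.0938
```

apply_moves:
  series:
    - {"dx":0,"dy":-0.019,"dz":0,"ax":0,"ay":0,"az":0,"hand":0}
    - {"dx":0,"dy":0,"dz":0,"ax":0,"ay":0,"az":0,"hand":0}
    - {"dx":0,"dy":0,"dz":0,"ax":0,"ay":0,"az":0,"hand":0}

```text
time: 7.48
tool_pos: [0.4711, -0.0792, 0.1969]
eef_rot: [[0.942, 0.335, 0.001], [0.335, -0.942, -0.0], [0.001, 0.001, -1.0]]
wrist_force: [0.2, -0.4, -0.1]
grip_width: 0.0941
```

```bash
python3 - <<'E'
from h import *
a=cap('top','top6.png');b=cap('side','side6.png')
go([.470,-.080,.087])
o=np.hstack([cv2.resize(x,(400,400),interpolation=cv2.INTER_CUBIC) for x in(a[150:290,310:450],b[90:230,270:410])])
cv2.imwrite('pics/d6.png',o[:,:,::-1])
E
```

```text
t 7.5833 pos [ 0.4713 -0.0802  0.1964] tool delta [-0.0012 -0.0007  0.1094] F [ 0.4  -0.5  -0.04] w 0.09434650606142683
```

View pics/d6.png

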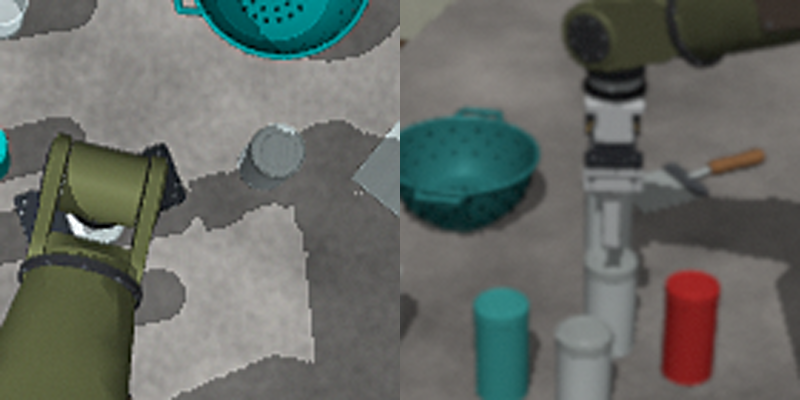

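The picture shows the right tin standing at its place, and the fingers (column 612) in line with the middle tin (column 612). Descending.

apply_moves:
  series:
    - {"dx":-0.001,"dy":-0.0005,"dz":0.025,"ax":0,"ay":0,"az":0,"hand":0}
    - {"dx":0,"dy":0,"dz":0.025,"ax":0,"ay":0,"az":0,"hand":0}
    - {"dx":0,"dy":0,"dz":0.012,"ax":0,"ay":0,"az":0,"hand":0}
    - {"dx":0,"dy":0,"dz":0,"ax":0,"ay":0,"az":0,"hand":0}

```text
time: 7.92
tool_pos: [0.4689, -0.0801, 0.1315]
eef_rot: [[0.943, 0.332, -0.004], [0.332, -0.943, 0.001], [-0.004, -0.002, -1.0]]
wrist_force: [-0.3, 0.7, -0.0]
grip_width: 0.094
```

apply_moves:
  series:
    - {"dx":0,"dy":0,"dz":0.02,"ax":0,"ay":0,"az":0,"hand":0}
    - {"dx":0,"dy":0,"dz":0.018,"ax":0,"ay":0,"az":0,"hand":0}
    - {"dx":0,"dy":0,"dz":0.006,"ax":0,"ay":0,"az":0,"hand":0}
    - {"dx":0,"dy":0,"dz":0.002,"ax":0,"ay":0,"az":0,"hand":0}
    - {"dx":0,"dy":0,"dz":0,"ax":0,"ay":0,"az":0,"hand":20}

```text
time: 8.33
tool_pos: [0.4702, -0.0799, 0.0886]
eef_rot: [[0.943, 0.333, 0.0], [0.333, -0.943, -0.0], [0.0, 0.0, -1.0]]
wrist_force: [-0.1, 0.1, -0.2]
grip_width: 0.0901
```

apply_moves:
  series:
    - {"dx":0,"dy":0,"dz":0,"ax":0,"ay":0,"az":0,"hand":40}
    - {"dx":0,"dy":0,"dz":0,"ax":0,"ay":0,"az":0,"hand":60}
    - {"dx":0,"dy":0,"dz":0,"ax":0,"ay":0,"az":0,"hand":80}
    - {"dx":0,"dy":0,"dz":0,"ax":0,"ay":0,"az":0,"hand":120}
    - {"dx":0,"dy":0,"dz":0,"ax":0,"ay":0,"az":0,"hand":120}

```text
time: 8.75
tool_pos: [0.4704, -0.0798, 0.0887]
eef_rot: [[0.943, 0.333, 0.002], [0.333, -0.943, -0.001], [0.001, 0.001, -1.0]]
wrist_force: [1.4, -3.0, 5.3]
grip_width: 0.0664
```

apply_moves:
  series:
    - {"dx":0,"dy":0,"dz":0,"ax":0,"ay":0,"az":0,"hand":120}
    - {"dx":0,"dy":0,"dz":0,"ax":0,"ay":0,"az":0,"hand":120}

```text
time: 8.92
tool_pos: [0.4704, -0.0798, 0.0887]
eef_rot: [[0.943, 0.333, 0.002], [0.333, -0.943, -0.001], [0.001, 0.001, -1.0]]
wrist_force: [1.5, -3.5, 6.1]
grip_width: 0.0665
```

Gripped at 66.5 mm. Lifting 40 mm to weigh it.

apply_moves:
  series:
    - {"dx":0,"dy":0,"dz":-0.005,"ax":0,"ay":0,"az":0,"hand":120}
    - {"dx":0,"dy":0,"dz":-0.015,"ax":0,"ay":0,"az":0,"hand":120}
    - {"dx":0,"dy":0,"dz":-0.015,"ax":0,"ay":0,"az":0,"hand":120}
    - {"dx":0,"dy":0,"dz":-0.005,"ax":0,"ay":0,"az":0,"hand":120}
    - {"dx":0,"dy":0,"dz":0,"ax":0,"ay":0,"az":0,"hand":120}

```text
time: 9.33
tool_pos: [0.47, -0.0793, 0.1287]
eef_rot: [[0.943, 0.333, 0.001], [0.333, -0.943, -0.0], [0.001, 0.0, -1.0]]
wrist_force: [0.1, -0.1, -5.0]
grip_width: 0.0663
```

apply_moves:
  series:
    - {"dx":0,"dy":0,"dz":0,"ax":0,"ay":0,"az":0,"hand":120}
    - {"dx":0,"dy":0,"dz":0,"ax":0,"ay":0,"az":0,"hand":120}
    - {"dx":0,"dy":0,"dz":0,"ax":0,"ay":0,"az":0,"hand":120}

```text
time: 9.58
tool_pos: [0.4694, -0.0793, 0.1271]
eef_rot: [[0.943, 0.333, -0.002], [0.333, -0.943, 0.0], [-0.001, -0.001, -1.0]]
wrist_force: [-0.5, 0.4, -4.5]
grip_width: 0.0663
```

```bash
python3 - <<'E'
from h import *
im=weigh()
go([.470,-.080,.087])
cv2.imwrite('pics/d7.png',cv2.cvtColor(cv2.resize(im[110:260,270:420],None,fx=4,fy=4,interpolation=cv2.INTER_CUBIC),cv2.COLOR_RGB2BGR))
E
```

```text
F [-0.012 -0.283 -4.908] sd [0.4  0.38 0.63] T [ 3.0000e-03 -4.8153e+01 -3.2821e+01  4.1000e-02 -4.4000e-02 -0.0000e+00] Tsd [0.005 0.052 0.032 0.001 0.    0.   ] M [-0.002 -0.02  -0.   ] kg 0.5003041625895026
t 10.0833 pos [ 0.4698 -0.0794  0.1279] tool delta [-0.      0.0006  0.0409] F [ 0.59  0.36 -5.46] w 0.06629457419024194
```

View pics/d7.png

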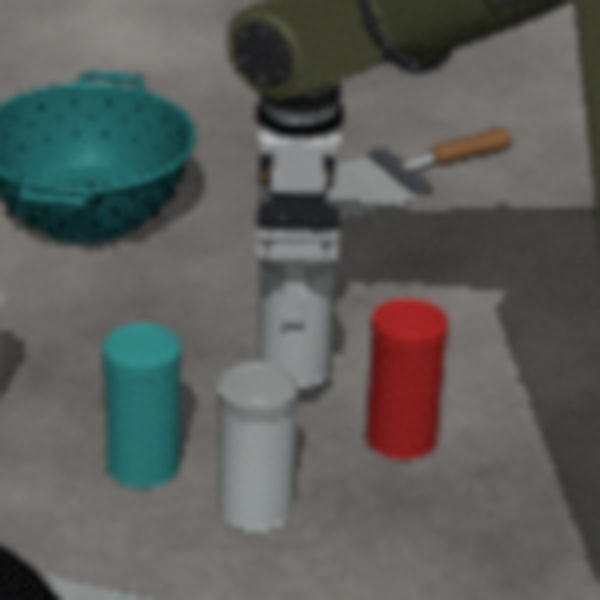

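The tin is clearly lifted and reads about 0.48–0.50 kg. I'll put it back in place and weigh the third to compare directly.

apply_moves:
  series:
    - {"dx":0,"dy":0,"dz":0.015,"ax":0,"ay":0,"az":0,"hand":120}
    - {"dx":0,"dy":0,"dz":0.015,"ax":0,"ay":0,"az":0,"hand":120}
    - {"dx":0,"dy":0,"dz":0.007,"ax":0,"ay":0,"az":0,"hand":120}
    - {"dx":0,"dy":0,"dz":0.002,"ax":0,"ay":0,"az":0,"hand":120}
    - {"dx":0,"dy":0,"dz":0.001,"ax":0,"ay":0,"az":0,"hand":120}

```text
time: 10.5
tool_pos: [0.4699, -0.0796, 0.0884]
eef_rot: [[0.943, 0.333, -0.0], [0.333, -0.943, -0.0], [-0.0, -0.0, -1.0]]
wrist_force: [-5.9, -0.9, 10.8]
grip_width: 0.0663
```

apply_moves:
  series:
    - {"dx":0,"dy":0,"dz":0,"ax":0,"ay":0,"az":0,"hand":120}
    - {"dx":0,"dy":0,"dz":0,"ax":0,"ay":0,"az":0,"hand":120}
    - {"dx":0,"dy":0,"dz":0,"ax":0,"ay":0,"az":0,"hand":120}

```text
time: 10.75
tool_pos: [0.4701, -0.0794, 0.0884]
eef_rot: [[0.943, 0.333, 0.001], [0.333, -0.943, -0.0], [0.001, 0.0, -1.0]]
wrist_force: [0.2, -0.9, -1.7]
grip_width: 0.0666
```

apply_moves:
  series:
    - {"dx":0,"dy":0,"dz":0,"ax":0,"ay":0,"az":0,"hand":40}
    - {"dx":0,"dy":0,"dz":0,"ax":0,"ay":0,"az":0,"hand":0}
    - {"dx":0,"dy":0,"dz":0,"ax":0,"ay":0,"az":0,"hand":0}
    - {"dx":0,"dy":0,"dz":0,"ax":0,"ay":0,"az":0,"hand":0}
    - {"dx":0,"dy":0,"dz":-0.01,"ax":0,"ay":0,"az":0,"hand":0}

```text
time: 11.17
tool_pos: [0.4692, -0.0793, 0.0971]
eef_rot: [[0.943, 0.333, -0.002], [0.333, -0.943, 0.001], [-0.002, -0.001, -1.0]]
wrist_force: [0.4, 0.8, 0.3]
grip_width: 0.0934
```

apply_moves:
  series:
    - {"dx":0,"dy":0,"dz":-0.03,"ax":0,"ay":0,"az":0,"hand":0}
    - {"dx":0,"dy":0,"dz":-0.03,"ax":0,"ay":0,"az":0,"hand":0}
    - {"dx":0,"dy":0,"dz":-0.03,"ax":0,"ay":0,"az":0,"hand":0}
    - {"dx":0,"dy":0,"dz":-0.01,"ax":0,"ay":0,"az":0,"hand":0}
    - {"dx":0.005,"dy":-0.026,"dz":0,"ax":0,"ay":0,"az":0,"hand":0}

```text
time: 11.58
tool_pos: [0.4673, -0.0554, 0.2012]
eef_rot: [[0.944, 0.331, 0.005], [0.331, -0.944, -0.002], [0.005, 0.003, -1.0]]
wrist_force: [0.3, 0.6, -1.0]
grip_width: 0.0941
```

apply_moves:
  series:
    - {"dx":0.006,"dy":-0.035,"dz":0,"ax":0,"ay":0,"az":0,"hand":0}
    - {"dx":0.006,"dy":-0.035,"dz":0,"ax":0,"ay":0,"az":0,"hand":0}
    - {"dx":0.006,"dy":-0.035,"dz":0,"ax":0,"ay":0,"az":0,"hand":0}
    - {"dx":0.006,"dy":-0.025,"dz":0,"ax":0,"ay":0,"az":0,"hand":0}
    - {"dx":0,"dy":0,"dz":0,"ax":0,"ay":0,"az":0,"hand":0}

```text
time: 12.0
tool_pos: [0.4444, 0.0806, 0.1982]
eef_rot: [[0.942, 0.336, 0.0], [0.336, -0.942, 0.001], [0.0, -0.001, -1.0]]
wrist_force: [0.1, -0.3, 0.4]
grip_width: 0.0941
```

apply_moves:
  series:
    - {"dx":0,"dy":0,"dz":0,"ax":0,"ay":0,"az":0,"hand":0}
    - {"dx":0,"dy":0,"dz":0,"ax":0,"ay":0,"az":0,"hand":0}

```text
time: 12.17
tool_pos: [0.4452, 0.0769, 0.198]
eef_rot: [[0.943, 0.333, -0.0], [0.333, -0.943, -0.0], [-0.0, 0.0, -1.0]]
wrist_force: [-0.0, -0.1, -0.5]
grip_width: 0.0942
```

```bash
python3 - <<'E'
from h import *
a=cap('top','top8.png');b=cap('side','side8.png')
go([.4455,.077,.0875])
o=np.hstack([cv2.resize(x,(400,400),interpolation=cv2.INTER_CUBIC) for x in(a[150:290,270:410],b[120:260,270:410])])
cv2.imwrite('pics/d8.png',o[:,:,::-1])
E
```

```text
t 12.2667 pos [0.4453 0.0764 0.1979] tool delta [ 0.0004 -0.0005  0.1104] F [0.33 0.08 0.96] w 0.09394626179339871
```

View pics/d8.png

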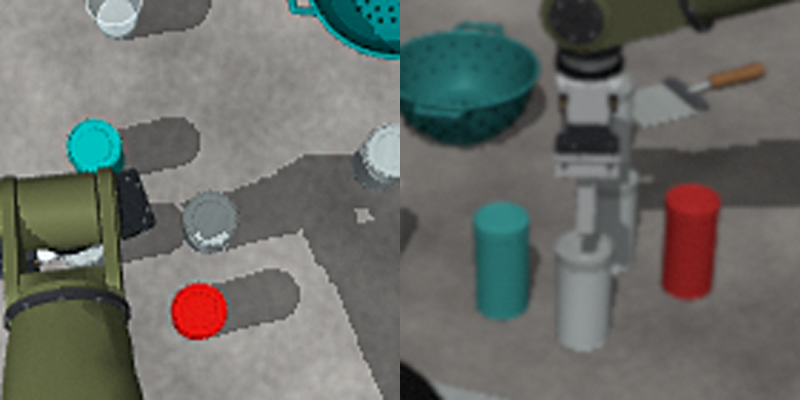

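The middle and right tins stand upright. The fingers (column 587) are over the left tin (column 584). Descending.

apply_moves:
  series:
    - {"dx":0,"dy":-0.0005,"dz":0.025,"ax":0,"ay":0,"az":0,"hand":0}
    - {"dx":0,"dy":0,"dz":0.025,"ax":0,"ay":0,"az":0,"hand":0}
    - {"dx":0,"dy":0,"dz":0.012,"ax":0,"ay":0,"az":0,"hand":0}
    - {"dx":0,"dy":0,"dz":0,"ax":0,"ay":0,"az":0,"hand":0}

```text
time: 12.6
tool_pos: [0.4439, 0.0768, 0.1336]
eef_rot: [[0.943, 0.332, -0.004], [0.332, -0.943, -0.0], [-0.004, -0.001, -1.0]]
wrist_force: [-0.6, -0.1, 0.6]
grip_width: 0.0942
```

apply_moves:
  series:
    - {"dx":0,"dy":0,"dz":0.02,"ax":0,"ay":0,"az":0,"hand":0}
    - {"dx":0,"dy":0,"dz":0.018,"ax":0,"ay":0,"az":0,"hand":0}
    - {"dx":0,"dy":0,"dz":0.007,"ax":0,"ay":0,"az":0,"hand":0}
    - {"dx":0,"dy":0,"dz":0.002,"ax":0,"ay":0,"az":0,"hand":0}
    - {"dx":0,"dy":0,"dz":0,"ax":0,"ay":0,"az":0,"hand":20}

```text
time: 13.02
tool_pos: [0.4454, 0.0775, 0.0895]
eef_rot: [[0.943, 0.333, 0.0], [0.333, -0.943, 0.0], [0.0, 0.0, -1.0]]
wrist_force: [-0.4, 0.5, 0.4]
grip_width: 0.0895
```

apply_moves:
  series:
    - {"dx":0,"dy":0,"dz":0,"ax":0,"ay":0,"az":0,"hand":40}
    - {"dx":0,"dy":0,"dz":0,"ax":0,"ay":0,"az":0,"hand":60}
    - {"dx":0,"dy":0,"dz":0,"ax":0,"ay":0,"az":0,"hand":80}
    - {"dx":0,"dy":0,"dz":0,"ax":0,"ay":0,"az":0,"hand":120}
    - {"dx":0,"dy":0,"dz":0,"ax":0,"ay":0,"az":0,"hand":120}

```text
time: 13.43
tool_pos: [0.4453, 0.0778, 0.0895]
eef_rot: [[0.943, 0.333, 0.001], [0.333, -0.943, 0.0], [0.001, 0.0, -1.0]]
wrist_force: [0.6, -0.3, 3.9]
grip_width: 0.0664
```

apply_moves:
  series:
    - {"dx":0,"dy":0,"dz":0,"ax":0,"ay":0,"az":0,"hand":120}
    - {"dx":0,"dy":0,"dz":0,"ax":0,"ay":0,"az":0,"hand":120}

```text
time: 13.6
tool_pos: [0.4454, 0.0778, 0.0895]
eef_rot: [[0.943, 0.333, 0.001], [0.333, -0.943, 0.0], [0.001, 0.0, -1.0]]
wrist_force: [-0.7, -1.4, 5.3]
grip_width: 0.0666
```

apply_moves:
  series:
    - {"dx":0,"dy":0,"dz":-0.005,"ax":0,"ay":0,"az":0,"hand":120}
    - {"dx":0,"dy":0,"dz":-0.015,"ax":0,"ay":0,"az":0,"hand":120}
    - {"dx":0,"dy":0,"dz":-0.015,"ax":0,"ay":0,"az":0,"hand":120}
    - {"dx":0,"dy":0,"dz":-0.005,"ax":0,"ay":0,"az":0,"hand":120}
    - {"dx":0,"dy":0,"dz":0,"ax":0,"ay":0,"az":0,"hand":120}

```text
time: 14.02
tool_pos: [0.4455, 0.0779, 0.1299]
eef_rot: [[0.943, 0.333, 0.002], [0.333, -0.943, 0.0], [0.002, 0.0, -1.0]]
wrist_force: [0.9, 0.1, -2.2]
grip_width: 0.0664
```

apply_moves:
  series:
    - {"dx":0,"dy":0,"dz":0,"ax":0,"ay":0,"az":0,"hand":120}
    - {"dx":0,"dy":0,"dz":0,"ax":0,"ay":0,"az":0,"hand":120}
    - {"dx":0,"dy":0,"dz":0,"ax":0,"ay":0,"az":0,"hand":120}

```text
time: 14.27
tool_pos: [0.4446, 0.0777, 0.1282]
eef_rot: [[0.943, 0.333, -0.001], [0.333, -0.943, -0.0], [-0.001, -0.0, -1.0]]
wrist_force: [-0.4, 0.6, -0.9]
grip_width: 0.0662
```

```bash
python3 - <<'E'
from h import *
im=weigh()
go([.4455,.077,.0895])
E
```

```text
F [-0.082 -0.106 -1.378] sd [0.27 0.34 0.39] T [ 1.0000e-03 -4.3123e+01 -3.1335e+01  2.9000e-02 -7.0000e-02  0.0000e+00] Tsd [0.002 0.057 0.024 0.    0.001 0.   ] M [ 0.001 -0.021 -0.013] kg 0.14045625248979113
t 14.7667 pos [0.445  0.0778 0.1289] tool delta [0.0002 0.0009 0.0394] F [-0.02  0.24 -1.71] w 0.06648415926991226
```

Left reads about 0.14 kg, right about 0.3 kg and middle about 0.49 kg, so the middle tin is the heaviest. Setting the left one down.

apply_moves:
  series:
    - {"dx":0,"dy":0,"dz":0.015,"ax":0,"ay":0,"az":0,"hand":120}
    - {"dx":0,"dy":0,"dz":0.015,"ax":0,"ay":0,"az":0,"hand":120}
    - {"dx":0,"dy":0,"dz":0.006,"ax":0,"ay":0,"az":0,"hand":120}
    - {"dx":0,"dy":0,"dz":0.002,"ax":0,"ay":0,"az":0,"hand":120}
    - {"dx":0,"dy":0,"dz":0.0015,"ax":0,"ay":0,"az":0,"hand":120}

```text
time: 15.18
tool_pos: [0.4451, 0.0778, 0.0895]
eef_rot: [[0.943, 0.333, -0.0], [0.333, -0.943, -0.0], [-0.0, -0.0, -1.0]]
wrist_force: [0.1, 0.3, -1.8]
grip_width: 0.0664
```

apply_moves:
  series:
    - {"dx":0,"dy":0,"dz":0,"ax":0,"ay":0,"az":0,"hand":120}
    - {"dx":0,"dy":0,"dz":0,"ax":0,"ay":0,"az":0,"hand":120}
    - {"dx":0,"dy":0,"dz":0,"ax":0,"ay":0,"az":0,"hand":120}

```text
time: 15.43
tool_pos: [0.4453, 0.0778, 0.09]
eef_rot: [[0.943, 0.333, 0.001], [0.333, -0.943, 0.0], [0.001, 0.0, -1.0]]
wrist_force: [0.5, -0.1, -0.9]
grip_width: 0.0663
```

apply_moves:
  series:
    - {"dx":0,"dy":0,"dz":0.001,"ax":0,"ay":0,"az":0,"hand":120}
    - {"dx":0,"dy":0,"dz":0,"ax":0,"ay":0,"az":0,"hand":120}
    - {"dx":0,"dy":0,"dz":0,"ax":0,"ay":0,"az":0,"hand":120}

```text
time: 15.68
tool_pos: [0.4456, 0.0777, 0.0894]
eef_rot: [[0.943, 0.333, 0.002], [0.333, -0.943, -0.0], [0.002, 0.001, -1.0]]
wrist_force: [-1.3, -0.8, 7.2]
grip_width: 0.0661
```

apply_moves:
  series:
    - {"dx":0,"dy":0,"dz":0,"ax":0,"ay":0,"az":0,"hand":40}
    - {"dx":0,"dy":0,"dz":0,"ax":0,"ay":0,"az":0,"hand":0}
    - {"dx":0,"dy":0,"dz":0,"ax":0,"ay":0,"az":0,"hand":0}
    - {"dx":0,"dy":0,"dz":0,"ax":0,"ay":0,"az":0,"hand":0}
    - {"dx":0,"dy":0,"dz":-0.01,"ax":0,"ay":0,"az":0,"hand":0}

```text
time: 16.1
tool_pos: [0.4441, 0.0777, 0.0974]
eef_rot: [[0.943, 0.333, -0.003], [0.333, -0.943, -0.0], [-0.003, -0.001, -1.0]]
wrist_force: [0.2, 0.1, 1.3]
grip_width: 0.0933
```

apply_moves:
  series:
    - {"dx":0,"dy":0,"dz":-0.03,"ax":0,"ay":0,"az":0,"hand":0}
    - {"dx":0,"dy":0,"dz":-0.03,"ax":0,"ay":0,"az":0,"hand":0}
    - {"dx":0,"dy":0,"dz":-0.03,"ax":0,"ay":0,"az":0,"hand":0}
    - {"dx":0,"dy":0,"dz":-0.01,"ax":0,"ay":0,"az":0,"hand":0}
    - {"dx":-0.005,"dy":0.026,"dz":0,"ax":0,"ay":0,"az":0,"hand":0}

```text
time: 16.52
tool_pos: [0.4497, 0.0535, 0.2018]
eef_rot: [[0.942, 0.336, 0.005], [0.336, -0.942, 0.001], [0.005, 0.001, -1.0]]
wrist_force: [0.8, -0.5, -0.7]
grip_width: 0.0936
```

apply_moves:
  series:
    - {"dx":-0.006,"dy":0.035,"dz":0,"ax":0,"ay":0,"az":0,"hand":0}
    - {"dx":-0.006,"dy":0.035,"dz":0,"ax":0,"ay":0,"az":0,"hand":0}
    - {"dx":-0.006,"dy":0.035,"dz":0,"ax":0,"ay":0,"az":0,"hand":0}
    - {"dx":-0.006,"dy":0.025,"dz":0,"ax":0,"ay":0,"az":0,"hand":0}
    - {"dx":0,"dy":0,"dz":0,"ax":0,"ay":0,"az":0,"hand":0}

```text
time: 16.93
tool_pos: [0.4698, -0.0825, 0.1985]
eef_rot: [[0.944, 0.33, -0.0], [0.33, -0.944, -0.001], [-0.0, 0.0, -1.0]]
wrist_force: [0.9, 0.8, 0.3]
grip_width: 0.094
```

apply_moves:
  series:
    - {"dx":0,"dy":0,"dz":0,"ax":0,"ay":0,"az":0,"hand":0}
    - {"dx":0,"dy":0,"dz":0,"ax":0,"ay":0,"az":0,"hand":0}

```text
time: 17.1
tool_pos: [0.4695, -0.0785, 0.1985]
eef_rot: [[0.943, 0.333, -0.0], [0.333, -0.943, 0.0], [-0.0, -0.0, -1.0]]
wrist_force: [0.1, 0.2, 0.6]
grip_width: 0.0938
```

```bash
python3 - <<'E'
from h import *
a=cap('top','top9.png');b=cap('side','side9.png')
go([.470,-.0795,.0885])
o=np.hstack([cv2.resize(x,(400,400),interpolation=cv2.INTER_CUBIC) for x in(a[150:290,270:410],b[120:260,270:410])])
cv2.imwrite('pics/d9.png',o[:,:,::-1])
E
```

```text
t 17.2 pos [ 0.4696 -0.078   0.1985] tool delta [-1.0e-04  1.6e-03  1.1e-01] F [-1.05 -0.1   0.88] w 0.09414632811485014
```

View pics/d9.png

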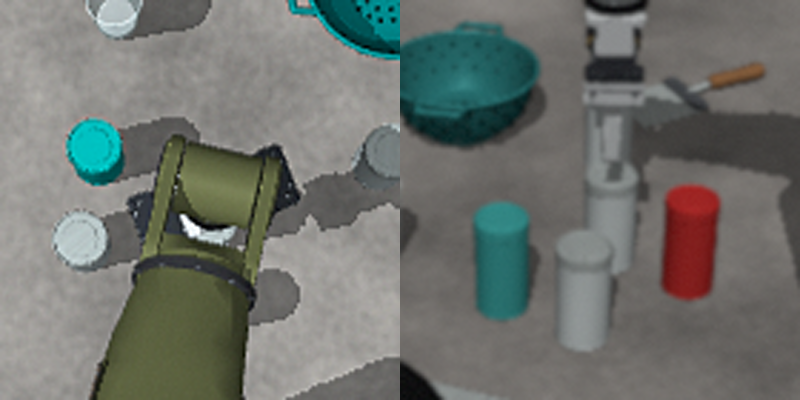

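The left tin stands upright at (80,238) in the crop, and the fingers (column 612) are back over the middle tin (column 612). Descending to grip it.

apply_moves:
  series:
    - {"dx":0,"dy":0.0015,"dz":0.025,"ax":0,"ay":0,"az":0,"hand":0}
    - {"dx":0,"dy":0,"dz":0.025,"ax":0,"ay":0,"az":0,"hand":0}
    - {"dx":0,"dy":0,"dz":0.012,"ax":0,"ay":0,"az":0,"hand":0}
    - {"dx":0,"dy":0,"dz":0,"ax":0,"ay":0,"az":0,"hand":0}

```text
time: 17.53
tool_pos: [0.469, -0.0792, 0.1342]
eef_rot: [[0.942, 0.335, -0.004], [0.335, -0.942, 0.001], [-0.003, -0.002, -1.0]]
wrist_force: [-0.7, -0.6, 0.0]
grip_width: 0.0939
```

apply_moves:
  series:
    - {"dx":0,"dy":0,"dz":0.02,"ax":0,"ay":0,"az":0,"hand":0}
    - {"dx":0,"dy":0,"dz":0.018,"ax":0,"ay":0,"az":0,"hand":0}
    - {"dx":0,"dy":0,"dz":0.007,"ax":0,"ay":0,"az":0,"hand":0}
    - {"dx":0,"dy":0,"dz":0.002,"ax":0,"ay":0,"az":0,"hand":0}
    - {"dx":0,"dy":0,"dz":0,"ax":0,"ay":0,"az":0,"hand":20}

```text
time: 17.95
tool_pos: [0.4705, -0.0801, 0.0901]
eef_rot: [[0.943, 0.334, 0.0], [0.334, -0.943, -0.0], [0.0, 0.0, -1.0]]
wrist_force: [0.7, -0.5, 0.0]
grip_width: 0.0903
```

apply_moves:
  series:
    - {"dx":0,"dy":0,"dz":0,"ax":0,"ay":0,"az":0,"hand":40}
    - {"dx":0,"dy":0,"dz":0,"ax":0,"ay":0,"az":0,"hand":60}
    - {"dx":0,"dy":0,"dz":0,"ax":0,"ay":0,"az":0,"hand":80}
    - {"dx":0,"dy":0,"dz":0,"ax":0,"ay":0,"az":0,"hand":120}
    - {"dx":0,"dy":0,"dz":0,"ax":0,"ay":0,"az":0,"hand":120}
  force: 30

```text
time: 18.37
tool_pos: [0.4705, -0.0804, 0.09]
eef_rot: [[0.943, 0.333, 0.001], [0.333, -0.943, -0.0], [0.001, 0.0, -1.0]]
wrist_force: [-1.2, 2.2, 4.9]
grip_width: 0.0664
```

apply_moves:
  series:
    - {"dx":0,"dy":0,"dz":0,"ax":0,"ay":0,"az":0,"hand":120}
    - {"dx":0,"dy":0,"dz":0,"ax":0,"ay":0,"az":0,"hand":120}
    - {"dx":0,"dy":0,"dz":0,"ax":0,"ay":0,"az":0,"hand":120}

```text
time: 18.62
tool_pos: [0.4704, -0.0803, 0.09]
eef_rot: [[0.943, 0.333, 0.001], [0.333, -0.943, -0.0], [0.001, 0.0, -1.0]]
wrist_force: [-0.9, 2.3, 5.1]
grip_width: 0.0661
```

Gripped. I'll lift it by about 0.20 m so the base is near 0.20 m.

apply_moves:
  series:
    - {"dx":0,"dy":0,"dz":-0.005,"ax":0,"ay":0,"az":0,"hand":120}
    - {"dx":0,"dy":0,"dz":-0.015,"ax":0,"ay":0,"az":0,"hand":120}
    - {"dx":0,"dy":0,"dz":-0.02,"ax":0,"ay":0,"az":0,"hand":120}
    - {"dx":0,"dy":0,"dz":-0.02,"ax":0,"ay":0,"az":0,"hand":120}
    - {"dx":0,"dy":0,"dz":-0.02,"ax":0,"ay":0,"az":0,"hand":120}

```text
time: 19.03
tool_pos: [0.4696, -0.0803, 0.17]
eef_rot: [[0.943, 0.333, -0.002], [0.333, -0.943, 0.0], [-0.001, -0.001, -1.0]]
wrist_force: [-0.4, -0.0, -5.7]
grip_width: 0.0659
```

apply_moves:
  series:
    - {"dx":0,"dy":0,"dz":-0.025,"ax":0,"ay":0,"az":0,"hand":120}
    - {"dx":0,"dy":0,"dz":-0.025,"ax":0,"ay":0,"az":0,"hand":120}
    - {"dx":0,"dy":0,"dz":-0.025,"ax":0,"ay":0,"az":0,"hand":120}
    - {"dx":0,"dy":0,"dz":-0.025,"ax":0,"ay":0,"az":0,"hand":120}
    - {"dx":0,"dy":0,"dz":-0.015,"ax":0,"ay":0,"az":0,"hand":120}

```text
time: 19.45
tool_pos: [0.4701, -0.0804, 0.2869]
eef_rot: [[0.943, 0.333, 0.002], [0.333, -0.943, -0.0], [0.001, 0.001, -1.0]]
wrist_force: [0.3, 0.0, -5.0]
grip_width: 0.0665
```

apply_moves:
  series:
    - {"dx":0,"dy":0,"dz":-0.005,"ax":0,"ay":0,"az":0,"hand":120}
    - {"dx":0,"dy":0,"dz":0,"ax":0,"ay":0,"az":0,"hand":120}
    - {"dx":0,"dy":0,"dz":0,"ax":0,"ay":0,"az":0,"hand":120}
    - {"dx":0,"dy":0,"dz":0,"ax":0,"ay":0,"az":0,"hand":120}
    - {"dx":0,"dy":0,"dz":0,"ax":0,"ay":0,"az":0,"hand":120}

```text
time: 19.87
tool_pos: [0.4698, -0.0803, 0.2882]
eef_rot: [[0.943, 0.333, -0.002], [0.333, -0.943, 0.001], [-0.002, -0.001, -1.0]]
wrist_force: [-0.1, 0.2, -4.5]
grip_width: 0.066
```

```bash
python3 - <<'E'
from h import *
weigh(8)
a=cap('top','top10.png');b=cap('side','side10.png')
go([.470,-.0795,.29])
print('expect base px',proj('side',[.470,-.0795,.2]),'crop', (proj('side',[.470,-.0795,.2])-[260,80])*400/170)
o=np.hstack([cv2.resize(x,(400,400),interpolation=cv2.INTER_CUBIC) for x in(a[120:290,270:440],b[80:250,260:430])])
cv2.imwrite('pics/d10.png',o[:,:,::-1])
E
```

```text
F [-0.006  0.218 -5.35 ] sd [0.44 0.58 0.58] T [-3.0000e-03 -4.4283e+01 -3.8623e+01  4.7000e-02 -4.2000e-02  0.0000e+00] Tsd [0.001 0.049 0.036 0.    0.    0.   ] M [ 0.013 -0.038 -0.008] kg 0.5454045759771141
t 20.3667 pos [ 0.4702 -0.0804  0.2894] tool delta [ 0.0001 -0.0009 -0.0006] F [-0.48  0.7  -4.49] w 0.06593768096099958
expect base px [343.79298196 163.07148302] crop [197.15995755 195.46231298]
```

View pics/d10.png

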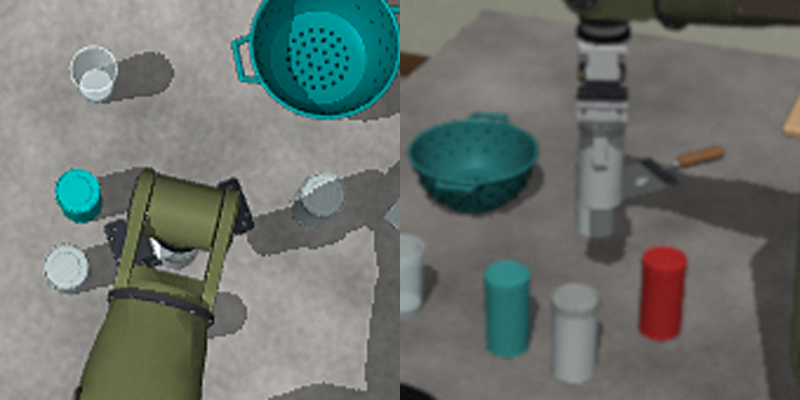

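```bash
python3 - <<'E'
from h import *
b=cv2.imread('pics/side10.png')[105:195,310:400]
cv2.imwrite('pics/d11.png',cv2.resize(b,None,fx=6,fy=6,interpolation=cv2.INTER_CUBIC))
E
```

```text
(no output)
```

View pics/d11.png

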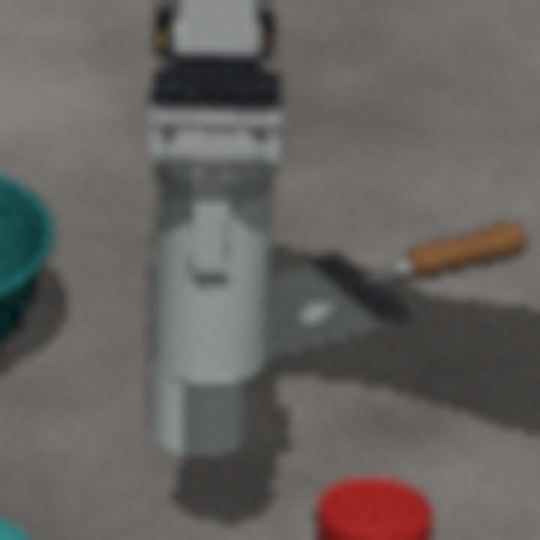

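The held tin is upright, with its bottom rim at about (213,378) in the crop. The right tin stands behind it, and the scraper is where it was. Handing in.

```bash
python3 -c "
from h import *
print(sign_off())"
```

```text
the job is handed in; nothing more can be done
None
```

The middle tin is the heaviest, and I handed the job in at about 20.4 s with it gripped and held upright, its base about 0.20 m above the counter. I lifted and weighed each grey tin, then set it back in place:

| Tin | Mean of 10 wrist-force readings |
|---|---|
| Right | about 0.31 kg |
| Middle | about 0.50 kg (0.55 kg when weighed again at the end) |
| Left | about 0.14 kg |

- **Last checks:** the grip width was a steady 66 mm. The left and right tins stand upright, and their lids are within about 1 pixel of where they started. The tumbler, colander, scraper and both look-alikes look undisturbed. I did not look closely at the tawa; the arm never went near it.
- **What did not go cleanly:**
  - My first grip on the right tin seemed to catch its lid edge, reading 67.5 mm, so I opened and regripped lower.
  - The side and top views disagreed by several millimetres on tin positions. I relied mostly on the top view, and all the grips fitted.
  - The two readings of the middle tin differ by 0.045 kg, which is sensor noise and well below the gap to the next tin.

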